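# Rest the waffle spatula across the drip stand

## Task

Take the black spatula out of its sloping holder and lay its handle across the two forked rests of the drip stand, with the blade out over the white drip dish. The forks are set at heights nobody has noted, usually not the same, so feel your way down: keep hold of the spatula until its handle bears on both forks, press only gently, then let go. Do not drop it, and leave the crock, the bottle and the wooden spoon where they are.

Things in the scene. Friction and masses are not known exactly. Their poses are not given: they have to be found in the camera images.
- spatula: Black spatula, 200 mm long, about 0.11 kg. Origin on the handle's axis, x towards the blade, z normal to the blade. Round handle, 14 mm diameter, x = -85 to +75 mm; flat blade 45 x 50 x 4 mm, x = +70 to +115 mm. Centre of mass near x = +12 mm. It starts in the holder, blade end raised by 0.35 rad (20 degrees). Grip it near the origin.
- blade (a point): Middle of the spatula's blade, 92.5 mm from the spatula's origin along its x.
- holder: Fixed green painted steel sloping holder; origin under the centre of its 150 x 70 x 8 mm foot, x towards the raised end, z up. Two open-topped forks carry the handle 50 mm each side of the spatula's origin, which starts 105 mm above the work surface; tines reach 12 mm above the handle's axis. The 90 mm between the forks is free for fingers.
- stand: Fixed drip stand; origin under the centre of its 120 x 70 x 8 mm foot, midway between its two rests, z up. x runs from the butt-side rest to the blade-side rest and the white drip dish (110 x 100 x 14 mm, centre at x = +116 mm). The handle shall lie along x, blade at +x, its origin about over this origin; 76 mm between the forks is free for fingers.
- rest_blade: Blade-side rest, at stand x = +42 mm, y = 0: a sleeve 45 mm high with a brass fork clamped in it (holds 60 N) at an unreported height. Origin on the stand's underside, not at the fork. The fork's seat, 8 mm thick along x, is 65 to 90 mm above the work surface, each rest its own; notch 27 mm wide at the seat, 40 mm at the tips, 18 mm deep, open upward.
- rest_butt: Butt-side rest of the stand, at stand x = -42 mm, y = 0: built like the blade-side rest, its fork's height (65 to 90 mm to the seat) being independent of the other. Origin on the underside of the stand.
- crock: Bystander: lidded white stoneware crock, 132 mm diameter, 170 mm high; origin under its centre.
- syrup: Bystander: amber syrup bottle, 56 mm diameter, 150 mm high; origin under its centre.
- wooden_spoon: Bystander: small wooden spoon, 200 mm long, lying on the cork; origin under its middle, x along it.
There are look-alikes about, which are no part of the job. Of the things like the spatula, leave any that is orange; of the rest the larger one is meant.

How it is judged:
By the outcome, as a careful person would: the job done as asked, in the order asked, and still so for the second after the job is handed in, with the robot touching nothing.
It also fails if it takes over 45 s, if anything falls off the work surface, if the arm or the gripper's body presses on something with over 40 N, if the wrist force passes 120 N, or if a joint passes its speed limit or range.

## Robot

A 6-joint arm with a two-finger parallel gripper is mounted at the origin on the work surface. World frame = base frame: x ahead of the robot, y to its left, z up, the work surface at z = 0. Lengths are in mm, angles in rad, forces in N, time in s.
With the tool pointing down it reaches from about 400 to 925 mm from the base axis. Payload 12.5 kg.
Tool frame: the origin (TCP) lies at the very end of the fingers, on their centre line; the grasp point (between the pads) lies 19 mm behind it; z points along the fingers, y is the direction in which the jaws open and shut (so a half turn about z gives the same grasp; the last joint's range is limited). The gripper opens to 95 mm and grips with 3 to 60 N. Pads are 20 mm wide; open, the fingers measure 119 mm over their backs; the gripper's body (75 mm by 180 mm) begins 59 mm behind the grasp point.
Start: joints at [-1.437, 0.491, 1.559, -0, 1.092, -0.106], TCP at [148.465, -607.128, 214.661] pointing down, gripper open.
Joint ranges: [-3.1, 3.1], [-0.84, 2.19], [0.05, 2.79], [-1.13, 4.28], [0.06, 2.93], [-2.69, 2.69]. Speed limits (rad/s): [2.22, 2.22, 2.79, 3.14, 3.14, 3.14].

## Interface

Orientations are given as [roll, pitch, yaw] about the fixed x, y, z axes, in that order (R = Rz(yaw) Ry(pitch) Rx(roll)).
In Python, from cell import env gives the robot as it stands.
- The arm moves only by the shell command python3 -m pendant 'ROWS'. ROWS is JSON, a list that holds one entry, the list of rows, each a list of 5 numbers: the opening, from 0 (shut) to 1 (fully open), then the shift along the tool's x, y, z in m, then the turn about the tool's z in rad. A call has exactly 8 rows; each row is the pose to reach, as a shift and turn from the pose commanded when the call began, along the tool's axes at that moment; what a row does not reach only later rows make up. A row lasts 1/10 s, in which the tool goes at most 50 mm and 8.59 degrees, less where a joint would pass 70% of its speed; a pose out of reach is approached as far as the arm can. A call with a gripper value outside its range is refused whole. The fingers move at their own pace and stop on an object; the grip force is fixed at half the most. Time passes only in rows, so rows that repeat a pose let the fingers close, or fill a call up. It gives the time, the measured TCP pose, the force and the opening at its end, in the units of the state.
- env.state(): the state, without advancing time (a new reading comes with each control period).
- env.read_camera(name): name is "side" or "top"; returns a dict with "image" (480x640x3 uint8, blue, green, red), "range_z" (480x640 float32, mm along the optical axis (not along the pixel's ray), 0 where there is no reading), "fx", "fy", "cx", "cy" (pixels), "rvec" (rotation vector, rad) and "tvec" (3), from world to camera coordinates, as OpenCV has them. Camera axes: x right, y down, z forward; pixel columns grow to the right and rows downward; lengths in mm; the calibration is good to about 2 mm. A picture is of the moment at which its call begins.
- env.job_done(): hands the job in, once; it reports no verdict.
The state is a dict: "t": time; "joints": joint angles; "qvel": joint speeds; "tau": joint torques, N m; "eef_pos": TCP position; "tcp_rot": TCP orientation; "ft_force": force on the tool from outside, world axes, zero at the start; "moment": the same for the moment, N m; "opening": opening from 0.0 (shut) to 1.0 (fully open).
Only numpy, scipy, OpenCV 4.12 (cv2) and the standard library are available. Lean on these libraries where they do the work, as an engineer would, in place of code of your own. Each camera call takes 0.05 s, during which the arm holds its last target. There are 200 camera calls.

## Working session

There is one attempt and no reset: what is moved stays moved. The work goes in short steps, Python scripts to look and compute and a shell command to move; the robot and the scene stay as the last step left them, time stands still between calls to the robot, and variables do not carry over. Pictures are saved under pics/ and viewed, about 8 in all and at most 12, crops included, and the job is handed in when it is done.

```bash
mkdir -p pics; ls
python3 - <<'E'
from cell import env
import cv2,numpy as np
print(env.state())
for n in("side","top"):
    c=env.read_camera(n); cv2.imwrite(f"pics/{n}0.png",c["image"]); np.savez(f"{n}0.npz",**c)
    R=cv2.Rodrigues(np.array(c["rvec"]))[0]; print(n,c["fx"],c["cx"],c["cy"],-R.T@np.ravel(c["tvec"]),R[2])
E
```

```text
pics
{'t': 0.0, 'joints': array([-1.43661259e+00,  4.91549709e-01,  1.55946769e+00, -9.54446588e-06,
        1.09171734e+00, -1.05577055e-01]), 'qvel': array([ 0.00152679, -0.00036222, -0.00060701,  0.00111215,  0.000624  ,
       -0.00081726]), 'tau': array([ 3.94474497e-03, -6.12643290e+01, -2.58180660e+01,  6.93969755e-02,
        4.83018591e-02, -1.09480895e-04]), 'eef_pos': array([ 148.41793233, -606.85617474,  214.06159385]), 'tcp_rot': array([-3.14045603e+00, -1.11936363e-04,  2.39765131e-01]), 'ft_force': array([-0.02521102, -0.41938006,  0.4569447 ]), 'moment': array([-0.04017502, -0.06451341, -0.00757448]), 'opening': 0.9989220966341127}
side 493.1547369139932 329.7355697770278 236.13156056081013 [478.79843822 742.60861726 958.67751086] [ 0.05651049 -0.66804223 -0.74197449]
top 575.5346875825792 319.9349414357473 236.12618141466513 [ 418.89041954   -7.4366372  1629.41496649] [ 0.0717882   0.00527605 -0.99740594]
```

View pics/side0.png

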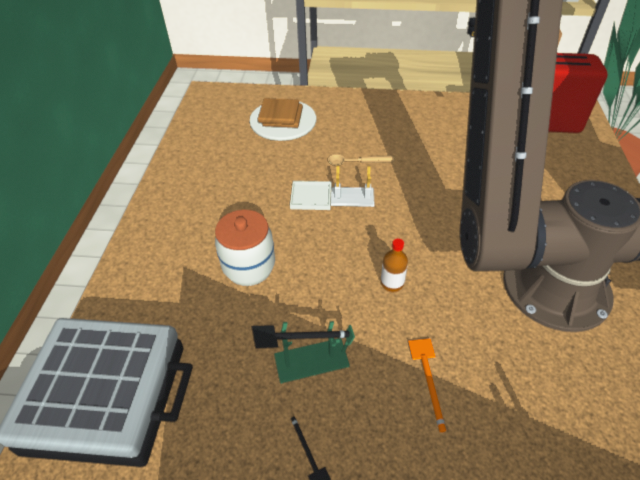

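View pics/top0.png

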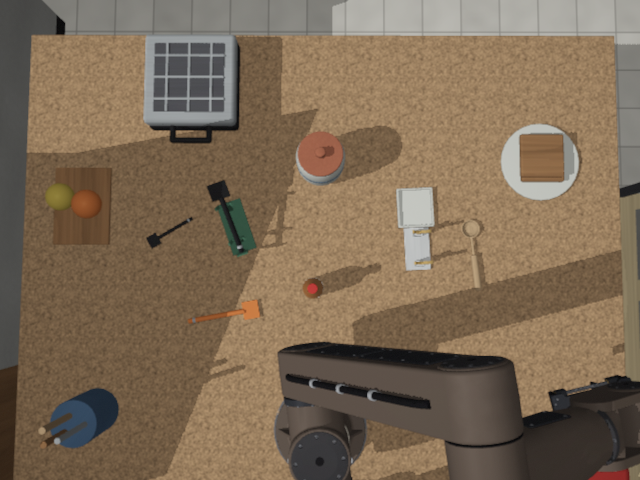

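Lookalikes:
- A: the large black spatula in the green holder, top (228,215), side (300,336).
- B: a small black spatula lying flat, top (170,232), side (310,450).
- C: an orange spatula, top (225,315), side (428,385).

I choose A, because it is black, the larger of the two and in the sloping holder. Its blade is at top (218,190). The stand is at top (418,248), with its dish at (415,208).

```bash
cat > h.py <<'E'
import cv2,numpy as np
def load(n): return dict(np.load(n+".npz"))
def cam(c): return cv2.Rodrigues(np.array(c["rvec"]))[0],np.ravel(c["tvec"])
def cloud(c):
    R,t=cam(c); v,u=np.mgrid[:480,:640]; z=c["range_z"]
    P=np.dstack([(u-c["cx"])/c["fx"]*z,(v-c["cy"])/c["fy"]*z,z]); return (P-t)@R
def ray(c,u,v,h):
    R,t=cam(c); o=-R.T@t; d=R.T@np.array([(u-c["cx"])/c["fx"],(v-c["cy"])/c["fy"],1]); return o+d*(h-o[2])/d[2]
E
python3 - <<'E'
from h import *
for n,b in(("top0",(180,170,265,262)),("side0",(240,315,360,385))):
    c=load(n);W=cloud(c);x0,y0,x1,y1=b
    hsv=cv2.cvtColor(c["image"],cv2.COLOR_BGR2HSV)
    sl=np.s_[y0:y1,x0:x1]; w=W[sl].reshape(-1,3); g=hsv[sl].reshape(-1,3); bgr=c["image"][sl].reshape(-1,3).astype(int)
    v=c["range_z"][sl].ravel()>0
    black=(bgr.max(1)<45)&((bgr.max(1)-bgr.min(1))<14)&v&(w[:,2]>60)&(w[:,2]<170)
    p=w[black]; m=p.mean(0); d=np.linalg.svd(p-m)[2][0]; s=(p-m)@d
    print(n,"black",len(p),m.round(1),d.round(3),s.min(),s.max())
    for k in np.arange(s.min(),s.max(),20): 
        q=p[(s>=k)&(s<k+20)]; print(len(q),np.median(q,0).round(1) if len(q) else '')
    gr=(g[:,0]>60)&(g[:,0]<95)&(g[:,1]>100)&v&(w[:,2]<25)
    q=w[gr]; r=cv2.minAreaRect(q[:,:2].astype(np.float32)); print("foot",len(q),r,np.median(q[:,2]))
    out=c["image"][sl]; cv2.imwrite(f"pics/{n}A.png",cv2.resize(out,None,fx=4,fy=4))
c=load("top0");W=cloud(c);i=c["image"].astype(int)
def obj(sl,mask):
    w=W[sl].reshape(-1,3)[mask.ravel()]; return w
sl=np.s_[180:275,390:440];b=i[sl]; wh=(b.min(2)>140)&(b.max(2)-b.min(2)<40)
w=obj(sl,wh); 
for lo,hi in((3,11),(11.1,22)):
    q=w[(w[:,2]>lo)&(w[:,2]<hi)]; print("white",lo,len(q),cv2.minAreaRect(q[:,:2].astype(np.float32)))
ye=(b[:,:,0]<110)&(b[:,:,2]>130); w=obj(sl,ye); q=w[w[:,2]>40]; print("brass",len(q),q.round(0).tolist())
# side
c=load("side0");W=cloud(c);i=c["image"].astype(int)
sl=np.s_[155:212,285:380];b=i[sl];wh=(b.min(2)>140)&(b.max(2)-b.min(2)<40);w=obj(sl,wh)
for lo,hi in((3,11),(11.1,22)):
    q=w[(w[:,2]>lo)&(w[:,2]<hi)]; print("white side",lo,len(q),cv2.minAreaRect(q[:,:2].astype(np.float32)))
cv2.imwrite("pics/standS.png",cv2.resize(c["image"][150:215,285:385],None,fx=8,fy=8,interpolation=2))
E
```

```text
top0 black 510 [608.4 254.3 125.9] [-0.892 -0.318 -0.322] -62.081430222388825 136.73190386311347
136 [654.5 270.5 142.2]
134 [636.7 264.9 135.9]
46 [620.4 257.4 131.6]
31 [600.5 250.3 125.3]
31 [582.9 244.8 118.6]
30 [565.  238.8 111.9]
31 [547.  232.4 104.3]
32 [529.  226.6  98. ]
25 [513.5 220.4  90. ]
14 [492.1 212.4  81.3]
foot 0 ((0.0, 0.0), (0.0, 0.0), 0.0) nan
side0 black 579 [626.  263.6 133.8] [-0.893 -0.329 -0.307] -39.97605627424452 155.11809205939096
208 [652.6 274.  143. ]
217 [635.1 266.7 136.3]
56 [619.8 262.7 132.5]
23 [599.7 253.7 126.5]
10 [580.5 246.5 120.4]
12 [561.7 239.7 112.1]
18 [545.6 233.7 107.4]
17 [528.1 227.2 100.1]
12 [513.6 223.2  93.7]
6 [488.8 215.2  85.2]
foot 1791 ((561.2337646484375, 241.06553649902344), (144.75845336914062, 68.9857406616211), 19.369840621948242) 8.876083743110552
white 3 1323 ((559.1481323242188, -270.92266845703125), (234.03671264648438, 102.97199249267578), 3.5894086360931396)
white 11.1 403 ((557.3670654296875, -268.60137939453125), (230.53834533691406, 100.78482055664062), 2.977532386779785)
brass 88 [[419.0, -7.0, 1629.0], [4
[... 1509 characters left out ...]
0, 79.0], [461.0, -289.0, 87.0], [461.0, -292.0, 85.0], [461.0, -294.0, 89.0], [461.0, -295.0, 94.0], [461.0, -299.0, 91.0], [458.0, -252.0, 97.0], [459.0, -257.0, 86.0], [459.0, -260.0, 80.0], [459.0, -263.0, 82.0], [459.0, -266.0, 78.0], [459.0, -269.0, 75.0], [459.0, -271.0, 79.0], [459.0, -274.0, 81.0], [459.0, -276.0, 84.0], [459.0, -280.0, 77.0], [459.0, -287.0, 83.0], [459.0, -295.0, 94.0], [459.0, -298.0, 93.0], [419.0, -7.0, 1629.0], [419.0, -7.0, 1629.0], [419.0, -7.0, 1629.0]]
white side 3 1270 ((557.6148681640625, -272.6801452636719), (230.26104736328125, 117.3968276977539), 2.875074863433838)
white side 11.1 269 ((559.7096557617188, -265.52545166015625), (227.9618682861328, 106.46526336669922), 1.401430368423462)
  return _methods._mean(a, axis=axis, dtype=dtype,
  ret = ret.dtype.type(ret / rcount)
```

View pics/side0A.png

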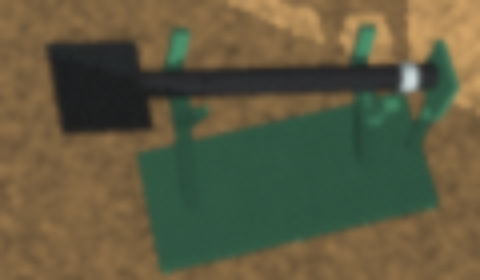

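View pics/standS.png

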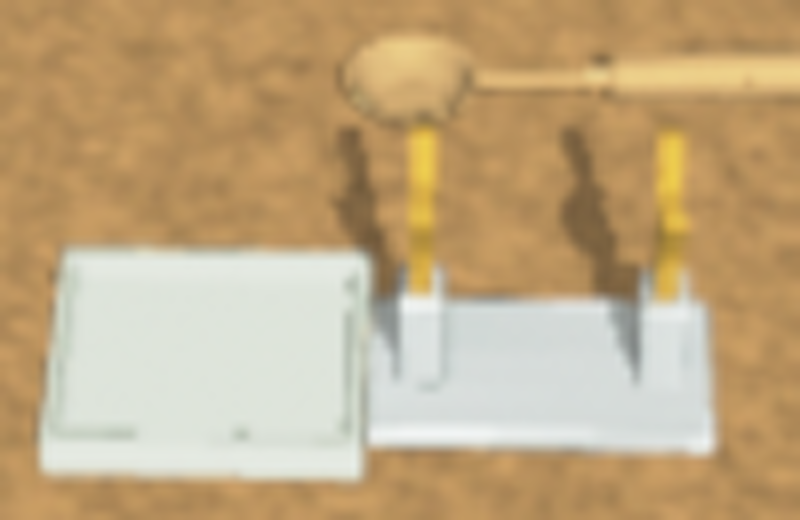

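Crop A confirms the choice: black blade at left (crop 98,88), handle resting in two green tines (180,75) and (365,75), and the butt near the holder's end stop. The stand crop shows the forks at (425,210) and (670,210), with the dish to the left. The sizes agree with the description: foot 145x69 mm, fork spacing 83 mm, stand plus dish 231 mm.

- Spatula origin is about (562.5, 239.3, 105), yaw 0.342.
- Stand origin is about (502.5, -273), yaw 0.056, with the seats roughly at 77 mm.

I start moving now.

```bash
cat > d.py <<'E'
import sys,math
from cell import env
s=env.state(); x,y,z,yaw=map(float,sys.argv[1:5])
p=s["eef_pos"]; a=s["tcp_rot"][2]; dx,dy=x-p[0],y-p[1]
print("t",round(s["t"],2),"pos",p.round(1),"yaw",round(a,4),"open",round(s["opening"],3),"F",s["ft_force"].round(1))
print("shift m",[round(k/1000,4) for k in(dx*math.cos(a)+dy*math.sin(a),dx*math.sin(a)-dy*math.cos(a),p[2]-z)],"turn",round(a-yaw,4))
E
python3 -m pendant '[[[1,0.042,-0.023,-0.008,-0.1],[1,0.084,-0.046,-0.016,-0.1],[1,0.126,-0.069,-0.024,-0.1],[1,0.168,-0.092,-0.033,-0.1],[1,0.21,-0.115,-0.041,-0.1],[1,0.252,-0.138,-0.049,-0.1],[1,0.294,-0.161,-0.057,-0.1],[1,0.334,-0.183,-0.065,-0.1]]]'
python3 d.py 562.5 239.3 280 0.342
```

```text
t: 0.9
eef_pos: [430.6, -348.3, 279.8]
tcp_rot: [-3.141, 0.0, 0.34]
ft_force: [0.0, -1.4, -0.4]
opening: 0.997
t 0.9 pos [ 430.6 -348.3  279.8] yaw 0.3399 open 0.997 F [ 0.  -1.4 -0.4]
shift m [np.float64(0.3202), np.float64(-0.51), np.float64(-0.0002)] turn -0.0021
```

```bash
python3 -m pendant '[[[1,0.025,-0.04,0,0],[1,0.05,-0.08,0,0],[1,0.075,-0.12,0,0],[1,0.1,-0.16,0,0],[1,0.125,-0.2,0,0],[1,0.15,-0.24,0,0],[1,0.175,-0.28,0,0],[1,0.2,-0.32,0,0]]]' >/dev/null
python3 -m pendant '[[[1,0.025,-0.04,0,0],[1,0.05,-0.08,0,0],[1,0.075,-0.12,0,0],[1,0.1,-0.16,0,0],[1,0.115,-0.18,0,0],[1,0.12,-0.19,0,0],[1,0.12,-0.19,0,0],[1,0.12,-0.19,0,0]]]' >/dev/null
python3 d.py 562.5 239.3 86 0.342
```

```text
t 2.5 pos [560.9 236.5 279.4] yaw 0.3394 open 0.999 F [0.8 0.5 0.2]
shift m [np.float64(0.0024), np.float64(-0.0021), np.float64(0.1934)] turn -0.0026
```

```bash
python3 -m pendant '[[[1,0.0024,-0.002,0.04,-0.002],[1,0.0024,-0.002,0.08,-0.002],[1,0.0024,-0.002,0.11,-0.002],[1,0.0024,-0.002,0.135,-0.002],[1,0.0024,-0.002,0.155,-0.002],[1,0.0024,-0.002,0.175,-0.002],[1,0.0024,-0.002,0.188,-0.002],[1,0.0024,-0.002,0.193,-0.002]]]' >/dev/null
python3 d.py 562.5 239.3 86 0.342
python3 - <<'E'
from cell import env
from h import *
c=env.read_camera("side"); cv2.imwrite("pics/s1.png",cv2.resize(c["image"][220:400,220:420],None,fx=3,fy=3,interpolation=2))
E
```

```text
t 3.3 pos [562.5 239.   85.8] yaw 0.3405 open 0.998 F [ 0.6 -1.2  0.3]
shift m [np.float64(0.0001), np.float64(-0.0003), np.float64(-0.0002)] turn -0.0015
```

View pics/s1.png

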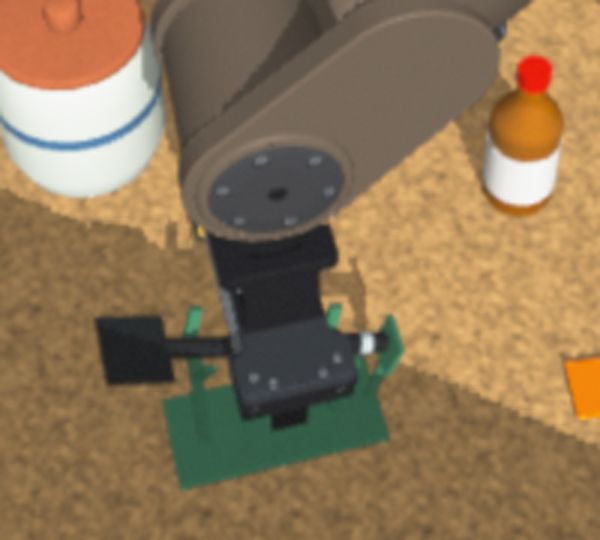

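The gripper is over the handle at crop (290,360), between the green forks at (195,320) and (333,315). Nothing is in contact, so I close.

```bash
for i in 1 2; do python3 -m pendant '[[[0,0,0,0,0],[0,0,0,0,0],[0,0,0,0,0],[0,0,0,0,0],[0,0,0,0,0],[0,0,0,0,0],[0,0,0,0,0],[0,0,0,0,0]]]'; done
```

```text
t: 4.15
eef_pos: [562.8, 240.1, 86.6]
tcp_rot: [3.141, 0.0, 0.342]
ft_force: [-0.3, 0.3, 0.4]
opening: 0.383
t: 4.95
eef_pos: [562.7, 240.1, 86.6]
tcp_rot: [3.142, 0.0, 0.342]
ft_force: [-0.2, 0.2, -0.1]
opening: 0.139
```

```bash
python3 -m pendant '[[[0,0,0,0,0],[0,0,0,0,0],[0,0,0,-0.005,0],[0,0,0,-0.01,0],[0,0,0,-0.02,0],[0,0,0,-0.03,0],[0,0,0,-0.04,0],[0,0,0,-0.05,0]]]'
python3 -m pendant '[[[0,0,0,-0.015,0],[0,0,0,-0.03,0],[0,0,0,-0.045,0],[0,0,0,-0.06,0],[0,0,0,-0.08,0],[0,0,0,-0.1,0],[0,0,0,-0.12,0],[0,0,0,-0.13,0]]]'
python3 d.py 502.5 -273 266 0.056
```

```text
t: 5.75
eef_pos: [562.9, 240.2, 137.9]
tcp_rot: [3.141, -0.001, 0.342]
ft_force: [0.1, 0.0, 0.1]
opening: 0.137
t: 6.55
eef_pos: [563.0, 240.3, 268.9]
tcp_rot: [3.141, -0.003, 0.342]
ft_force: [-0.4, 0.2, -0.6]
opening: 0.142
t 6.55 pos [563.  240.3 268.9] yaw 0.3418 open 0.142 F [-0.4  0.2 -0.6]
shift m [np.float64(-0.2291), np.float64(0.4633), np.float64(0.0029)] turn 0.2858
```

```bash
python3 -m pendant '[[[0,-0.01,0.02,0,0.01],[0,-0.03,0.06,0,0.03],[0,-0.05,0.1,0,0.06],[0,-0.07,0.14,0,0.09],[0,-0.09,0.18,0,0.12],[0,-0.11,0.22,0,0.15],[0,-0.13,0.26,0,0.18],[0,-0.145,0.295,0,0.2]]]' >/dev/null
python3 d.py 502.5 -273 266 0.056
```

```text
t 7.35 pos [524.2 -88.4 266.8] yaw 0.1401 open 0.133 F [ 0.9  0.1 -1.4]
shift m [np.float64(-0.0473), np.float64(0.1798), np.float64(0.0008)] turn 0.0841
```

```bash
python3 -m pendant '[[[0,-0.01,0.04,0,0.02],[0,-0.02,0.075,0,0.04],[0,-0.03,0.11,0,0.06],[0,-0.038,0.14,0,0.075],[0,-0.044,0.165,0,0.084],[0,-0.047,0.175,0,0.084],[0,-0.047,0.178,0,0.084],[0,-0.047,0.178,0,0.084]]]' >/dev/null
python3 d.py 502.5 -273 266 0.056
python3 - <<'E'
from cell import env
from h import *
for n in("side","top"):
    c=env.read_camera(n); np.savez(n+"2.npz",**c)
a=load("side2")["image"][60:240,260:420]; b=load("top2")["image"][150:330,340:500]
cv2.imwrite("pics/s2.png",np.hstack([cv2.resize(k,None,fx=2.5,fy=2.5,interpolation=2) for k in(a,b)]))
E
```

```text
t 8.15 pos [ 503.7 -268.7  266.5] yaw 0.058 open 0.136 F [-0.5  0.5 -0.8]
shift m [np.float64(-0.0014), np.float64(0.0042), np.float64(0.0005)] turn 0.002
```

View pics/s2.png

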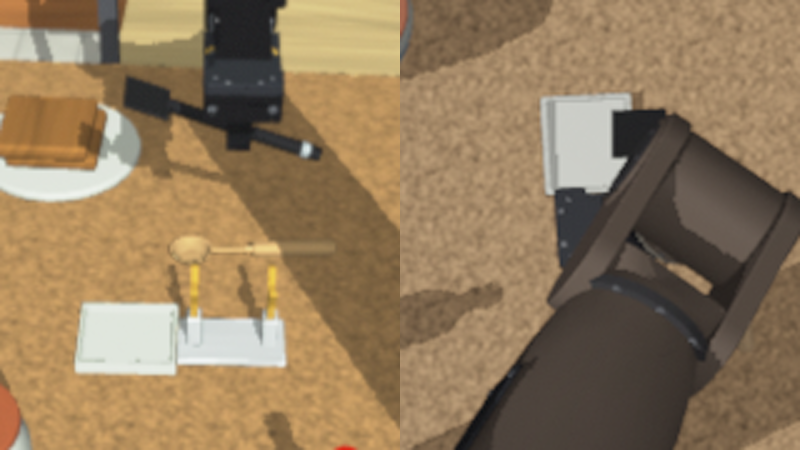

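It is still held, blade up and left (crop 148,97) and butt at (310,150), with the tilt kept. It is yawed along the stand and over the forks. Down to just above the forks.

```bash
python3 -m pendant '[[[0,-0.0014,0.004,0.02,0.002],[0,-0.0014,0.004,0.05,0.002],[0,-0.0014,0.004,0.08,0.002],[0,-0.0014,0.004,0.11,0.002],[0,-0.0014,0.004,0.13,0.002],[0,-0.0014,0.004,0.145,0.002],[0,-0.0014,0.004,0.152,0.002],[0,-0.0014,0.004,0.155,0.002]]]' >/dev/null
python3 d.py 502.5 -273 100 0.056
python3 - <<'E'
from cell import env
from h import *
for n in("side",):
    c=env.read_camera(n); np.savez(n+"3.npz",**c)
s=[env.state() for _ in range(1)]; print(s[0]["ft_force"],s[0]["moment"])
a=load("side3")["image"][110:220,260:410]
cv2.imwrite("pics/s3.png",cv2.resize(a,None,fx=5,fy=5,interpolation=2))
E
```

```text
t 9.05 pos [ 502.7 -272.6  111.4] yaw 0.0567 open 0.135 F [-0.3 -0.1 -0.1]
shift m [np.float64(-0.0002), np.float64(0.0003), np.float64(0.0114)] turn 0.0007
[-0.73111124 -0.82451772 -1.91223285] [0.00322904 0.08783911 0.05093732]
```

View pics/s3.png

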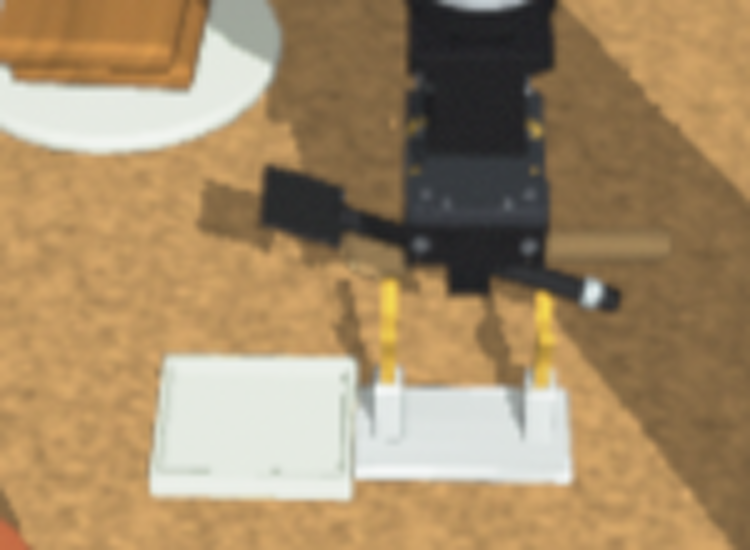

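Handle is along the line of the forks at crop (390,300) and (540,310), blade towards the dish. Feeling down.

```bash
python3 -m pendant '[[[0,0,0,0.002,0],[0,0,0,0.004,0],[0,0,0,0.007,0],[0,0,0,0.01,0],[0,0,0,0.013,0],[0,0,0,0.015,0],[0,0,0,0.016,0],[0,0,0,0.016,0]]]'
python3 -m pendant '[[[0,0,0,0.001,0],[0,0,0,0.002,0],[0,0,0,0.003,0],[0,0,0,0.004,0],[0,0,0,0.004,0],[0,0,0,0.004,0],[0,0,0,0.004,0],[0,0,0,0.004,0]]]'; python3 -c "
from cell import env; s=env.state(); print(s['ft_force'],s['moment'])"
```

```text
t: 9.9
eef_pos: [502.5, -273.3, 95.5]
tcp_rot: [-3.142, 0.0, 0.056]
ft_force: [0.1, -0.5, -1.5]
opening: 0.139
t: 10.7
eef_pos: [502.5, -273.4, 91.7]
tcp_rot: [3.141, -0.0, 0.056]
ft_force: [0.6, 0.0, -0.5]
opening: 0.138
[ 0.60082869  0.03655896 -0.47730389] [ 0.0421676   0.0924825  -0.00295367]
```

```bash
python3 -m pendant '[[[0,0,0,0.001,0],[0,0,0,0.002,0],[0,0,0,0.003,0],[0,0,0,0.004,0],[0,0,0,0.004,0],[0,0,0,0.004,0],[0,0,0,0.004,0],[0,0,0,0.004,0]]]'; python3 -c "
from cell import env; s=env.state(); print(s['ft_force'],s['moment'])"
```

```text
t: 11.5
eef_pos: [502.5, -273.3, 87.7]
tcp_rot: [3.141, -0.0, 0.056]
ft_force: [-1.0, -0.0, -0.9]
opening: 0.143
[-0.9563628  -0.03237831 -0.916375  ] [ 0.01147386 -0.00542732 -0.02622303]
```

```bash
python3 -m pendant '[[[0,0,0,0.001,0],[0,0,0,0.002,0],[0,0,0,0.003,0],[0,0,0,0.003,0],[0,0,0,0.003,0],[0,0,0,0.003,0],[0,0,0,0.003,0],[0,0,0,0.003,0]]]'; python3 -c "
from cell import env; s=env.state(); print(s['ft_force'],s['moment'])"
```

```text
t: 12.3
eef_pos: [502.5, -273.4, 84.7]
tcp_rot: [3.142, -0.0, 0.056]
ft_force: [0.5, 0.5, -0.8]
opening: 0.142
[ 0.54531325  0.48572518 -0.79501916] [ 0.04491761 -0.01363067  0.04666573]
```

```bash
python3 -m pendant '[[[0,0,0,0.001,0],[0,0,0,0.002,0],[0,0,0,0.003,0],[0,0,0,0.003,0],[0,0,0,0.003,0],[0,0,0,0.003,0],[0,0,0,0.003,0],[0,0,0,0.003,0]]]'; python3 -c "
from cell import env; s=env.state(); print(s['ft_force'],s['moment'])"
```

```text
t: 13.1
eef_pos: [502.5, -273.4, 81.7]
tcp_rot: [3.141, -0.0, 0.056]
ft_force: [-0.7, 0.6, 1.1]
opening: 0.136
[-0.65175842  0.62718053  1.14310677] [-0.03047216  0.10333979  0.04071042]
```

```bash
python3 -m pendant '[[[0,0,0,0.001,0],[0,0,0,0.002,0],[0,0,0,0.002,0],[0,0,0,0.002,0],[0,0,0,0.002,0],[0,0,0,0.002,0],[0,0,0,0.002,0],[0,0,0,0.002,0]]]'; python3 -c "
from cell import env; s=env.state(); print(s['ft_force'],s['moment'])"
```

```text
t: 13.9
eef_pos: [502.6, -273.4, 79.7]
tcp_rot: [3.141, -0.0, 0.056]
ft_force: [1.5, 0.1, 5.2]
opening: 0.137
[1.50143742 0.14032634 5.15164149] [-0.06733468  0.04805059 -0.01577651]
```

```bash
python3 -m pendant '[[[0,0,0,0.001,0],[0,0,0,0.002,0],[0,0,0,0.002,0],[0,0,0,0.002,0],[0,0,0,0.002,0],[0,0,0,0.002,0],[0,0,0,0.002,0],[0,0,0,0.002,0]]]'; python3 -c "
from cell import env; s=env.state(); print(s['ft_force'],s['moment'])"
```

```text
t: 14.7
eef_pos: [502.5, -273.3, 77.6]
tcp_rot: [3.141, -0.0, 0.056]
ft_force: [-0.2, -1.1, 4.4]
opening: 0.142
[-0.22667523 -1.05687766  4.36932409] [-0.07447328  0.1664699  -0.02089416]
```

The butt fork bears at TCP z about 81.5 with about 5 N, and the handle is pivoting in the grip. This matches the camera seat height. Continuing gently until the blade fork bears too.

```bash
python3 -m pendant '[[[0,0,0,0.001,0],[0,0,0,0.001,0],[0,0,0,0.002,0],[0,0,0,0.002,0],[0,0,0,0.003,0],[0,0,0,0.003,0],[0,0,0,0.003,0],[0,0,0,0.003,0]]]'; python3 -c "
from cell import env; s=env.state(); print(s['ft_force'],s['moment'])"
```

```text
t: 15.5
eef_pos: [502.6, -273.4, 74.7]
tcp_rot: [3.141, -0.0, 0.056]
ft_force: [2.2, 0.4, 4.4]
opening: 0.137
[2.21614291 0.38542819 4.37715326] [-0.01696131 -0.03953486  0.00483037]
```

```bash
python3 -m pendant '[[[0,0,0,0.001,0],[0,0,0,0.001,0],[0,0,0,0.002,0],[0,0,0,0.002,0],[0,0,0,0.002,0],[0,0,0,0.002,0],[0,0,0,0.002,0],[0,0,0,0.002,0]]]'
python3 - <<'E'
from cell import env
from h import *
s=env.state(); print(s['ft_force'],s['moment'])
c=env.read_camera("side"); np.savez("side4.npz",**c)
cv2.imwrite("pics/s4.png",cv2.resize(c["image"][130:220,280:400],None,fx=6,fy=6,interpolation=2))
E
```

```text
t: 16.3
eef_pos: [502.5, -273.3, 72.6]
tcp_rot: [3.142, 0.0, 0.056]
ft_force: [2.0, 0.6, 4.6]
opening: 0.136
[2.03877376 0.61144459 4.57126302] [-0.10288101  0.02169707 -0.04441181]
```

View pics/s4.png

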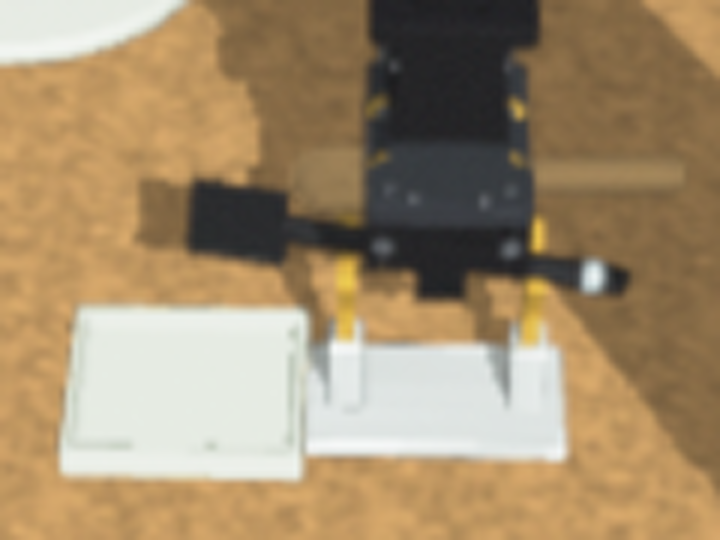

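The handle is in the butt fork notch, with tine tips both sides at crop (537,235) and (533,300). It is rotating flatter and not yet down at the blade fork (347,265). Continuing.

```bash
python3 -m pendant '[[[0,0,0,0.001,0],[0,0,0,0.001,0],[0,0,0,0.002,0],[0,0,0,0.002,0],[0,0,0,0.002,0],[0,0,0,0.002,0],[0,0,0,0.002,0],[0,0,0,0.002,0]]]'; python3 -c "
from cell import env; s=env.state(); print(s['ft_force'],s['moment'])"
```

```text
t: 17.15
eef_pos: [502.6, -273.3, 70.7]
tcp_rot: [3.141, -0.0, 0.056]
ft_force: [2.3, -0.7, 4.8]
opening: 0.14
[ 2.33310814 -0.70565684  4.80679037] [-0.05786202 -0.19744103  0.05338481]
```

```bash
python3 -m pendant '[[[0,0,0,0.001,0],[0,0,0,0.001,0],[0,0,0,0.0015,0],[0,0,0,0.0015,0],[0,0,0,0.0015,0],[0,0,0,0.0015,0],[0,0,0,0.0015,0],[0,0,0,0.0015,0]]]'; python3 -c "
from cell import env; s=env.state(); print(s['ft_force'],s['moment'])"
```

```text
t: 17.95
eef_pos: [502.5, -273.3, 69.1]
tcp_rot: [3.141, -0.0, 0.056]
ft_force: [2.6, -0.3, 4.9]
opening: 0.136
[ 2.6482461  -0.2782984   4.90318497] [ 0.00419059 -0.15597325  0.07518882]
```

```bash
python3 -m pendant '[[[0,0,0,0.0005,0],[0,0,0,0.001,0],[0,0,0,0.001,0],[0,0,0,0.001,0],[0,0,0,0.001,0],[0,0,0,0.001,0],[0,0,0,0.001,0],[0,0,0,0.001,0]]]'; python3 -c "
from cell import env; s=env.state(); print(s['ft_force'],s['moment'])"
```

```text
t: 18.75
eef_pos: [502.5, -273.4, 68.2]
tcp_rot: [3.141, -0.0, 0.056]
ft_force: [3.3, 0.3, 5.2]
opening: 0.138
[3.32056762 0.30545029 5.21720745] [-0.00736979 -0.13133044  0.04864408]
```

```bash
python3 -m pendant '[[[0,0,0,0.0005,0],[0,0,0,0.001,0],[0,0,0,0.001,0],[0,0,0,0.001,0],[0,0,0,0.001,0],[0,0,0,0.001,0],[0,0,0,0.001,0],[0,0,0,0.001,0]]]'; python3 -c "
from cell import env; s=env.state(); print(s['ft_force'],s['moment'])"
```

```text
t: 19.55
eef_pos: [502.6, -273.4, 67.2]
tcp_rot: [3.141, -0.0, 0.056]
ft_force: [2.7, 0.0, 5.9]
opening: 0.14
[2.74884933 0.00840897 5.90871878] [-0.03190452 -0.23131491 -0.00424006]
```

```bash
python3 -m pendant '[[[0,0,0,0.0005,0],[0,0,0,0.001,0],[0,0,0,0.001,0],[0,0,0,0.001,0],[0,0,0,0.001,0],[0,0,0,0.001,0],[0,0,0,0.001,0],[0,0,0,0.001,0]]]'; python3 -c "
from cell import env; s=env.state(); print(s['ft_force'],s['moment'])"
```

```text
t: 20.35
eef_pos: [502.5, -273.3, 66.1]
tcp_rot: [3.142, 0.0, 0.056]
ft_force: [1.7, -0.2, 5.1]
opening: 0.14
[ 1.69187703 -0.20834343  5.11165771] [-0.00410056 -0.22113875 -0.03511385]
```

```bash
python3 -m pendant '[[[0,0,0,0.0005,0],[0,0,0,0.001,0],[0,0,0,0.001,0],[0,0,0,0.001,0],[0,0,0,0.001,0],[0,0,0,0.001,0],[0,0,0,0.001,0],[0,0,0,0.001,0]]]'; python3 -c "
from cell import env; s=env.state(); print(s['ft_force'],s['moment'])"
```

```text
t: 21.15
eef_pos: [502.6, -273.4, 65.2]
tcp_rot: [3.141, -0.0, 0.056]
ft_force: [3.5, -0.7, 5.0]
opening: 0.138
[ 3.53202406 -0.65961497  5.01644134] [-0.0248644  -0.35985494  0.01445822]
```

```bash
python3 -m pendant '[[[0,0,0,0.0005,0],[0,0,0,0.001,0],[0,0,0,0.001,0],[0,0,0,0.001,0],[0,0,0,0.001,0],[0,0,0,0.001,0],[0,0,0,0.001,0],[0,0,0,0.001,0]]]'; python3 -c "
from cell import env; s=env.state(); print(s['ft_force'],s['moment'])"
```

```text
t: 21.95
eef_pos: [502.7, -273.4, 64.2]
tcp_rot: [3.141, -0.0, 0.056]
ft_force: [3.9, 0.3, 5.8]
opening: 0.141
[3.90270932 0.2877132  5.76311483] [ 0.04684924 -0.41931565 -0.01651101]
```

```bash
python3 -m pendant '[[[0,0,0,0.0005,0],[0,0,0,0.001,0],[0,0,0,0.001,0],[0,0,0,0.001,0],[0,0,0,0.001,0],[0,0,0,0.001,0],[0,0,0,0.001,0],[0,0,0,0.001,0]]]'
python3 - <<'E'
from cell import env
from h import *
s=env.state(); print(s['ft_force'],s['moment'])
c=env.read_camera("side"); np.savez("side5.npz",**c)
cv2.imwrite("pics/s5.png",cv2.resize(c["image"][150:210,300:390],None,fx=8,fy=8,interpolation=2))
W=cloud(c);w=W[150:210,300:390].reshape(-1,3);b=c["image"][150:210,300:390].reshape(-1,3)
Y=.056;q=(w[:,:2]-[502.5,-273.2]);sx=q@[np.cos(Y),np.sin(Y)];sy=q@[-np.sin(Y),np.cos(Y)]
m=(b.max(1)<60)&(abs(sy)<40)&(w[:,2]<130)&(w[:,2]>50)
for k in range(-90,130,15):
    i=m&(sx>=k)&(sx<k+15)&(abs(sy)<9 if k<60 else True); print(k,i.sum(),np.percentile(w[i,2],[20,50,80]).round(1) if i.sum() else '')
E
```

```text
t: 22.75
eef_pos: [502.7, -273.4, 63.5]
tcp_rot: [3.141, -0.001, 0.056]
ft_force: [3.5, 1.4, 8.2]
opening: 0.138
[3.53799229 1.3987024  8.15804467] [ 0.12744898 -0.38448927 -0.0077339 ]
-90 9 [87.5 88.5 90.7]
-75 0 
-60 7 [89.3 90.5 91.6]
-45 3 [88.5 89.1 90.2]
-30 0 
-15 1 [67.9 67.9 67.9]
0 0 
15 0 
30 13 [87.6 88.3 89.9]
45 16 [87.8 88.6 91.1]
60 35 [85.5 88.2 91. ]
75 52 [84.3 85.4 86.9]
90 61 [84.8 86.  86.8]
105 24 [85.2 86.5 88. ]
120 0
```

View pics/s5.png

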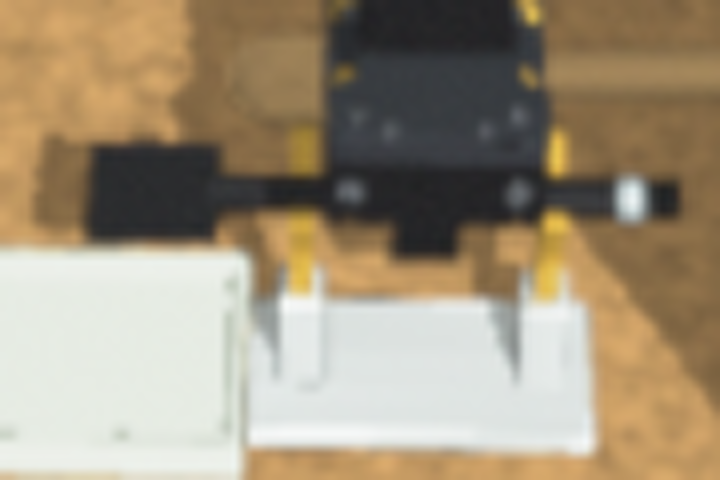

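The handle looks nearly level, in both notches: tine tips show above and below it at crop (303,150)/(302,240) and (556,150)/(550,240). The force has started to climb (8 N), so I take one small confirming step.

```bash
python3 -m pendant '[[[0,0,0,0.0005,0],[0,0,0,0.0005,0],[0,0,0,0.0005,0],[0,0,0,0.0005,0],[0,0,0,0.0005,0],[0,0,0,0.0005,0],[0,0,0,0.0005,0],[0,0,0,0.0005,0]]]'; python3 -c "
from cell import env; s=env.state(); print(s['ft_force'],s['moment'])"
```

```text
t: 23.6
eef_pos: [502.8, -273.4, 63.4]
tcp_rot: [3.141, -0.001, 0.056]
ft_force: [1.8, 1.5, 12.8]
opening: 0.14
[ 1.75565928  1.46173915 12.77518638] [ 0.18701057 -0.1247306   0.01910002]
```

Force now rises steeply with no further travel (z stopped at 63.4, 12.8 N) and the pitching moment is falling off, so both forks bear. I ease 0.5 mm and let go.

```bash
python3 -m pendant '[[[0,0,0,-0.0005,0],[0,0,0,-0.0005,0],[0.3,0,0,-0.0005,0],[0.6,0,0,-0.0005,0],[0.6,0,0,-0.0005,0],[0.6,0,0,-0.0005,0],[0.6,0,0,-0.0005,0],[0.6,0,0,-0.0005,0]]]'; 
python3 -m pendant '[[[0.6,0,0,0,0],[0.6,0,0,0,0],[0.6,0,0,0,0],[0.6,0,0,0,0],[0.6,0,0,0,0],[0.6,0,0,0,0],[0.6,0,0,0,0],[0.6,0,0,0,0]]]'
```

```text
t: 24.4
eef_pos: [502.4, -273.3, 63.0]
tcp_rot: [-3.141, 0.0, 0.056]
ft_force: [0.0, 0.0, 0.4]
opening: 0.568
t: 25.2
eef_pos: [502.5, -273.3, 63.1]
tcp_rot: [3.141, 0.0, 0.056]
ft_force: [1.0, 0.7, 0.3]
opening: 0.599
```

```bash
python3 -m pendant '[[[0.6,0,0,-0.01,0],[0.6,0,0,-0.025,0],[0.6,0,0,-0.04,0],[0.6,0,0,-0.06,0],[0.6,0,0,-0.08,0],[0.6,0,0,-0.11,0],[0.6,0,0,-0.14,0],[0.6,0,0,-0.17,0]]]'
python3 -m pendant '[[[0.6,0,0.03,-0.03,0],[0.6,0,0.07,-0.04,0],[0.6,0,0.11,-0.04,0],[0.6,0,0.15,-0.04,0],[0.6,0,0.18,-0.04,0],[0.6,0,0.2,-0.04,0],[0.6,0,0.2,-0.04,0],[0.6,0,0.2,-0.04,0]]]'
python3 - <<'E'
from cell import env
from h import *
for n in("side","top"):
    c=env.read_camera(n); np.savez(n+"6.npz",**c)
c=load("side6")
cv2.imwrite("pics/s6.png",np.hstack([cv2.resize(c["image"][90:270,280:400],None,fx=3,fy=3,interpolation=2),cv2.resize(load("top6")["image"][150:330,380:500],None,fx=3,fy=3,interpolation=2)]))
W=cloud(c);w=W[150:210,290:390].reshape(-1,3);b=c["image"][150:210,290:390].reshape(-1,3)
Y=.056;q=(w[:,:2]-[502.5,-273.2]);sx=q@[np.cos(Y),np.sin(Y)];sy=q@[-np.sin(Y),np.cos(Y)]
m=(b.max(1)<60)&(abs(sy)<40)&(w[:,2]<130)&(w[:,2]>50)
print(sx[m].min(),sx[m].max())
for k in range(-90,130,20):
    i=m&(sx>=k)&(sx<k+20); print(k,i.sum(),np.median(w[i,2]).round(1) if i.sum() else '',np.median(sy[i]).round(1) if i.sum() else '')
for n in("side","top"):
    a,b=load(n+"0")["image"],load(n+"6")["image"]
    print(n)
    d=cv2.absdiff(a,b).max(2)
    for nm,(x0,y0,x1,y1) in dict(side=dict(crock=(215,205,278,285),syrup=(380,236,410,293),spoon=(326,152,395,166)),top=dict(crock=(295,130,346,185),syrup=(300,276,324,300),spoon=(460,216,484,290)))[n].items(): print(nm,d[y0:y1,x0:x1].mean().round(1),(d[y0:y1,x0:x1]>50).mean().round(3))
E
```

```text
t: 26.0
eef_pos: [502.3, -273.2, 235.2]
tcp_rot: [3.141, -0.0, 0.056]
ft_force: [0.2, -0.3, -0.2]
opening: 0.601
t: 26.8
eef_pos: [513.4, -472.7, 273.3]
tcp_rot: [-3.141, 0.0, 0.055]
ft_force: [0.9, -0.3, 0.5]
opening: 0.598
-81.3375138142875 111.42679142635922
-90 3 90.3 -0.5
-70 9 89.8 2.0
-50 18 89.7 2.2
-30 21 88.8 3.5
-10 24 88.2 4.2
10 21 88.6 4.3
30 18 89.5 4.1
50 28 89.1 4.1
70 72 86.2 2.1
90 81 86.0 1.9
110 5 87.1 13.7
side
crock 6.4 0.0
syrup 5.9 0.0
spoon 23.9 0.263
top
crock 7.4 0.0
syrup 7.1 0.0
spoon 25.3 0.143
```

View pics/s6.png

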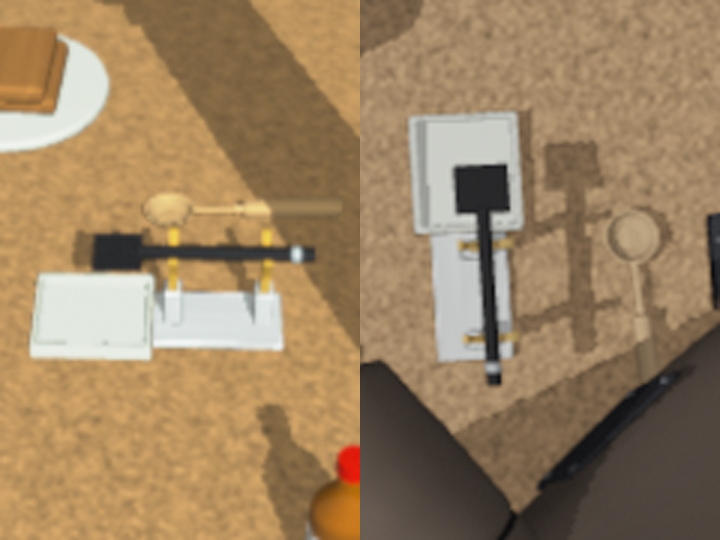

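The spatula lies level in both forks: in the side view at crop (173,253) and (266,250), in the top view at (485,245) and (487,338). The blade is over the dish at top (482,188). The spoon bowl is at side pixel (336,159), as at the start. The image difference over the spoon is arm and shadow. Handing in.

```bash
python3 -c "
from cell import env; print(env.job_done()); print(env.state()['t'])"
```

```text
the job is handed in; nothing more can be done
None
the job is handed in; nothing more can be done
```

The spatula now lies across both forked rests of the drip stand, with its blade out over the white dish. I handed the job in shortly after 26.8 s of robot time, against the 45 s limit.

I gripped the large black spatula at its origin, lifted it out of the holder and carried it above the crock and bottle. Then I lowered it in small steps:
- **Butt fork:** it took the handle first, at TCP z about 81.5 mm. The handle then turned in the grip at about 5 N.
- **Blade fork:** it bore at TCP z about 63.4 mm. There the force rose to 12.8 N, the highest reading at the end of any move, with almost no further travel.
- **Release:** I eased off 0.5 mm, opened the gripper and moved clear.

**Last checks:**
- **Handle:** the side view's range data put it level to 1–2 mm, from -81 to +111 mm along the stand. It lies within about 4 mm of the fork line.
- **Robot:** it was about 200 mm to the side and touching nothing.
- **Crock and bottle:** no change in the images.
- **Wooden spoon:** the image difference flagged 26% of its pixels changed in the side view and 14% in the top view. I put that down to the arm and its shadow, because the bowl sits at the same side-view pixel as at the start. I judged this by eye and did not measure it further.

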